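# Flag the squat jar for reorder

### The arm

A 6-joint arm with a two-finger parallel gripper is mounted at the origin on the work surface. World frame = base frame: x ahead of the robot, y to its left, z up, the work surface at z = 0. Lengths are in m, angles in rad, forces in N, time in s.
With the tool pointing down it reaches from about 0.25 to 0.725 m from the base axis. Payload 9.7 kg.
Tool frame: the origin (TCP) lies at the very end of the fingers, on their centre line; the grasp point (between the pads) lies 19 mm behind it; z points along the fingers, y is the direction in which the jaws open and shut (so a half turn about z gives the same grasp; the last joint's range is limited). The gripper opens to 85 mm and grips with 20 to 120 N. Pads are 22 mm wide; open, the fingers measure 114 mm over their backs; the gripper's body (76 mm by 85 mm) begins 54 mm behind the grasp point. The pads swing forward as they close: fully open they stand 13 mm farther back than shut.
Start: joints at [1.32, 0.087, 0.176, 1.66, 0, 1.571], TCP at [0.136, 0.533, 0.231] pointing down, gripper open.
Joint ranges: [-3.13, 3.13], [-0.85, 1.81], [-1.15, 1.24], [-2.2, 2.28], [-1.44, 1.52], [-3.14, 3.14]. Speed limits (rad/s): [2.22, 2.22, 2.57, 3.14, 3.14, 3.14].

### API

Orientations are given as [roll, pitch, yaw] about the fixed x, y, z axes, in that order (R = Rz(yaw) Ry(pitch) Rx(roll)).
In Python, from plant import observe, imaging, r gives the robot as it stands.
- The arm moves only by the tool jog_arm, never from a script. Its argument "motion" is a list of rows, each a list of 7 numbers: the shift along the tool's x, y, z in mm, then the turn, a rotation vector about the tool's x, y, z in degrees, then the opening, from 0 (shut) to 1 (fully open). A call has exactly 5 rows; each row is the pose to reach, as a shift and turn from the pose measured when the call began, along the tool's axes at that moment; what a row does not reach only later rows make up. A row lasts 1/8 s, in which the tool goes at most 62.5 mm and 10.7 degrees, less where a joint would pass 70% of its speed; a pose out of reach is approached as far as the arm can. A call with a gripper value outside its range is refused whole. The fingers move at their own pace and stop on an object; the grip force is fixed at half the most. Time passes only in rows, so rows that repeat a pose let the fingers close, or fill a call up. It gives the time, the measured TCP pose, the force and the opening at its end, in the units of the state.
- observe(): the state, without advancing time (a new reading comes with each control period).
- imaging.camera(name): name is "side" or "top"; returns a dict with "color" (480x640x3 uint8, red, green, blue), "fx", "fy", "cx", "cy" (pixels), "D" ([k1, k2, p1, p2, k3] as OpenCV has them; the pictures are not rectified), "origin" and "rotation" of the camera in the world. Camera axes: x right, y down, z forward; pixel columns grow to the right and rows downward; lengths in m; the calibration is good to about 2 mm. A picture is of the moment at which its call begins. There is no depth.
- r.hand_in(): hands the job in, once; it reports no verdict.
The state is a dict: "clock": time; "joints": joint angles; "qvel": joint speeds; "tau": joint torques, N m; "tcp_pos": TCP position; "eef_rot": TCP orientation; "contact_force": force on the tool from outside, world axes, zero at the start; "ft_torque": the same for the moment, N m; "gripper_width": opening from 0.0 (shut) to 1.0 (fully open).
Only numpy, scipy, OpenCV 4.12 (cv2) and the standard library are available. Lean on these libraries where they do the work, as an engineer would, in place of code of your own. Each camera call takes 0.05 s, during which the arm holds its last target. There are 200 camera calls.

### The job

We are running low on the squat jar (the short, wide one): gently press the tab in front of its bay fully down with the fingertips, so that it stays down, and then press the wide button on the terminal box gently down and release it to send the reorder. Leave the other tabs and the small button up, do not press the wide button before the tab is down, and leave the containers and everything else on the bench where they stand.

Things in the scene. Friction and masses are not known exactly. Their poses are not given: they have to be found in the camera images.
- station: grey steel rack fixed to the bench, 280 mm deep (own x, away from the robot) by 330 wide (own y), perhaps turned; origin on the bench. Front deck 45 mm high with four black tabs at own x -100, y +120, +40, -40, -120 mm. Behind it four open bays (floor 8, walls 55 mm high), one per tab at the same y, each with one container, its centre 130 to 175 mm behind the tab
- tab0_top (a point): centre of the top face of the leftmost (+y end) tab, the one that belongs to bay 0: black square push-tab 26 x 26 mm, its top 12 mm above the deck (57 mm above the bench) while up; moves down with the tab
- tab1_top (a point): centre of the top face of the second from the left tab, the one that belongs to bay 1: black square push-tab 26 x 26 mm, its top 12 mm above the deck (57 mm above the bench) while up; moves down with the tab
- tab2_top (a point): centre of the top face of the third from the left tab, the one that belongs to bay 2: black square push-tab 26 x 26 mm, its top 12 mm above the deck (57 mm above the bench) while up; moves down with the tab
- tab3_top (a point): centre of the top face of the rightmost (-y end) tab, the one that belongs to bay 3: black square push-tab 26 x 26 mm, its top 12 mm above the deck (57 mm above the bench) while up; moves down with the tab
- tab0 (a joint): travel of tab 0 in m: 0 up, 0.010 fully down. No spring: a steady push of about 3.5 N moves it and it stays where it is left
- tab1 (a joint): travel of tab 1 in m: 0 up, 0.010 fully down. No spring: a steady push of about 3.5 N moves it and it stays where it is left
- tab2 (a joint): travel of tab 2 in m: 0 up, 0.010 fully down. No spring: a steady push of about 3.5 N moves it and it stays where it is left
- tab3 (a joint): travel of tab 3 in m: 0 up, 0.010 fully down. No spring: a steady push of about 3.5 N moves it and it stays where it is left
- squat_mid (a point): the squat jar, short and wide: white round jar 62 mm across with a flat grey lid 65 mm across, 56 mm tall in all (the shortest and widest of the four); point on its axis half-way up; loose, standing in one of the bays
- tall_mid (a point): the tall jar: straight white round jar 54 mm across with a flat grey lid 56 mm across, 106 mm tall; point on its axis half-way up; loose, standing in one of the bays
- flask_mid (a point): the shouldered bottle: white, 56 mm across, with a sloping shoulder to a narrow grey cap 28 mm across, 114 mm tall; point on its axis half-way up; loose, standing in one of the bays
- slim_mid (a point): the slim pot: straight white round pot 42 mm across with a grey lid, 80 mm tall; point on its axis half-way up; loose, standing in one of the bays
- terminal: grey box fixed to the bench, beside the rack on its left or right, 100 x 150 x 40 mm high; origin at the centre of its underside; it may be turned. Two black round buttons on top, 76 mm apart along its own y: a wide one (+y) and a small one (-y)
- wide_top (a point): centre of the top face of the wide button (40 mm across), 58 mm above the bench when up
- wide (a joint): travel of the wide button in m: 0 up, 0.006 fully down; sprung, 1.5 N to start and 5 N fully down, springs back
- small_top (a point): centre of the top face of the small button (18 mm across), 58 mm above the bench when up
- small (a joint): travel of the small button in m, same spring and travel as the wide one
- dispenser: black desk tape dispenser fixed to the bench, 150 x 70 mm, 88 mm high, on the other side of the rack from the terminal; origin at the centre of its underside
- roll: empty cardboard tape core, loose, 90 mm across, 48 mm tall; origin at the centre of its underside; between robot and rack
- driver: screwdriver with black handle, loose, 200 mm long, 26 mm high; origin under its middle; between robot and rack
- mug: white mug, loose, 76 mm across, 90 mm tall; origin at the centre of its underside; beyond the left side
- carton: small closed carton, loose, 100 x 75 x 50 mm; origin at the centre of its underside; beyond the right side
Things that resemble listed ones, but are neither listed nor needed, are in the scene too. What is shaped like the terminal but red is not meant. What is shaped like the part that bears squat_mid but turquoise is not meant.

How it is judged:
On the way, in this order (a step that is already met when the one before it is completed fails the run):
1. the tab in front of the squat jar's bay is down (((y of squat_mid in the frame of station between 0.085 and 0.155 m and value of joint tab0 above 0.007 m) or (y of squat_mid in the frame of station between 0.005 and 0.075 m and value of joint tab1 above 0.007 m) or (y of squat_mid in the frame of station between -0.075 and -0.005 m and value of joint tab2 above 0.007 m) or (y of squat_mid in the frame of station between -0.155 and -0.085 m and value of joint tab3 above 0.007 m))), for 0.1 s.
2. the wide button is pressed down (((y of squat_mid in the frame of station between 0.085 and 0.155 m and value of joint tab0 above 0.007 m) or (y of squat_mid in the frame of station between 0.005 and 0.075 m and value of joint tab1 above 0.007 m) or (y of squat_mid in the frame of station between -0.075 and -0.005 m and value of joint tab2 above 0.007 m) or (y of squat_mid in the frame of station between -0.155 and -0.085 m and value of joint tab3 above 0.007 m)) and value of joint wide above 0.004 m), for 0.05 s.
At the end, for the whole second after the job is handed in: the tab of the squat jar's bay is at least 7 mm down of its 10 mm, the other three tabs are less than 2 mm down, both terminal buttons are up again (less than 1.5 mm down), and every container and loose thing is within 12 mm of where it stood, the containers upright within 0.15 rad (((y of squat_mid in the frame of station between 0.085 and 0.155 m and value of joint tab0 above 0.007 m) or (y of squat_mid in the frame of station between 0.005 and 0.075 m and value of joint tab1 above 0.007 m) or (y of squat_mid in the frame of station between -0.075 and -0.005 m and value of joint tab2 above 0.007 m) or (y of squat_mid in the frame of station between -0.155 and -0.085 m and value of joint tab3 above 0.007 m)) and (y of squat_mid in the frame of station between 0.085 and 0.155 m or value of joint tab0 below 0.002 m) and (y of squat_mid in the frame of station between 0.005 and 0.075 m or value of joint tab1 below 0.002 m) and (y of squat_mid in the frame of station between -0.075 and -0.005 m or value of joint tab2 below 0.002 m) and (y of squat_mid in the frame of station between -0.155 and -0.085 m or value of joint tab3 below 0.002 m) and value of joint each of wide, small below 0.0015 m and distance of each of squat_mid, tall_mid, flask_mid, slim_mid, roll, driver, mug, carton from where it was at the start of the episode below 0.012 m and angle between each of squat_mid, tall_mid, flask_mid, slim_mid's own z axis and vertical below 0.15 rad); the robot touches nothing.
It fails at once if a tab of another bay is pressed (2.5 mm or more) ((not (y of squat_mid in the frame of station between 0.085 and 0.155 m) and value of joint tab0 above 0.0025 m) or (not (y of squat_mid in the frame of station between 0.005 and 0.075 m) and value of joint tab1 above 0.0025 m) or (not (y of squat_mid in the frame of station between -0.075 and -0.005 m) and value of joint tab2 above 0.0025 m) or (not (y of squat_mid in the frame of station between -0.155 and -0.085 m) and value of joint tab3 above 0.0025 m)).
It fails at once if the small button is pressed (2.5 mm or more) (value of joint small above 0.0025 m).
It fails at once if the wide button is pressed (2.5 mm or more) while the squat jar's tab is not down (value of joint wide above 0.0025 m and not ((y of squat_mid in the frame of station between 0.085 and 0.155 m and value of joint tab0 above 0.007 m) or (y of squat_mid in the frame of station between 0.005 and 0.075 m and value of joint tab1 above 0.007 m) or (y of squat_mid in the frame of station between -0.075 and -0.005 m and value of joint tab2 above 0.007 m) or (y of squat_mid in the frame of station between -0.155 and -0.085 m and value of joint tab3 above 0.007 m))).
It fails at once if a container or another loose thing is moved, lifted or carried by more than 15 mm (distance of any of squat_mid, tall_mid, flask_mid, slim_mid, roll, driver, mug, carton from where it was at the start of the episode above 0.015 m).
It fails at once if the rack or the terminal is pushed with more than 30 N (contact force between any of the arm, the fingers and station above 30 N or contact force between any of the arm, the fingers and terminal above 30 N).
It also fails if it takes over 38 s, if anything falls off the work surface, if the arm or the gripper's body presses on something with over 40 N, if the wrist force passes 120 N, or if a joint passes its speed limit or range.

## Working session

There is one attempt and no reset: what is moved stays moved. The work goes in short steps, Python scripts to look and compute and a tool call to move; the robot and the scene stay as the last step left them, time stands still between calls to the robot, and variables do not carry over. Pictures are saved under pics/ and viewed, about 8 in all and at most 12, crops included, and the job is handed in when it is done.

Besides the shell and the picture viewer there is one more tool, called after "Call:" as name(argument=value, ...), one argument or row to a line, values as JSON. jog_arm: Moves the arm, as the interface text tells. Its arguments: {"type":"object","properties":{"motion":{"type":"array","items":{"type":"array","items":{"type":"number"}}}},"required":["motion"]}

```bash
mkdir -p pics; ls; cat > h.py <<'E'
import numpy as np, cv2, pickle
from plant import observe, imaging, r
def snap(n,f):
    c=imaging.camera(n); cv2.imwrite(f'pics/{f}.png',c['color'][:,:,::-1]); pickle.dump(c,open(f'pics/{f}.pkl','wb')); return c
def load(f): return pickle.load(open(f'pics/{f}.pkl','rb'))
def K(c): return np.array([[c['fx'],0,c['cx']],[0,c['fy'],c['cy']],[0,0,1.]])
def px2w(c,uv,z):
    p=cv2.undistortPoints(np.array([[uv]],float),K(c),np.array(c['D'],float))[0,0]
    d=np.array(c['rotation'])@[p[0],p[1],1]; o=np.array(c['origin']); return o+d*(z-o[2])/d[2]
def w2px(c,P):
    R=np.array(c['rotation']); P=(np.atleast_2d(P)-c['origin'])@R
    return cv2.projectPoints(P,np.zeros(3),np.zeros(3),K(c),np.array(c['D'],float))[0][:,0]
E
python3 - <<'E'
from h import *
for n in('top','side'):
    c=snap(n,n+'0'); print(n,c['fx'],c['D'],c['origin'],np.round(c['rotation'],3).tolist())
print(observe())
E
```

```text
pics
top 527.7426240668295 [-0.13243062  0.          0.          0.          0.        ] [0.29687189 0.01297962 1.42812896] [-2.966, 0.011, -1.582]
side 514.8654820307468 [-0.04286295  0.          0.          0.          0.        ] [ 0.45517251 -0.87081762  1.01762396] [-2.366, 0.003, -0.066]
{'clock': 0.1, 'joints': array([1.32000678e+00, 8.74109852e-02, 1.75239777e-01, 1.65975229e+00,
       1.34411136e-06, 1.57080848e+00]), 'qvel': array([-0.00038655, -0.00292785,  0.00241664, -0.00191299, -0.00097196,
       -0.00062692]), 'tau': array([ 7.53616996e-05, -5.21562159e+01,  4.65653980e+01,  1.59489684e-02,
       -9.58799546e-05, -1.75680622e-06]), 'tcp_pos': array([0.13644896, 0.53262429, 0.23066424]), 'eef_rot': array([-3.14046549e+00, -1.33040803e-06,  2.89079094e+00]), 'contact_force': array([ 0.0011391 , -0.66474387, -0.3993153 ]), 'ft_torque': array([-0.04735939, -0.00817086, -0.01174748]), 'gripper_width': 1.004543657103954}
```

View pics/top0.png

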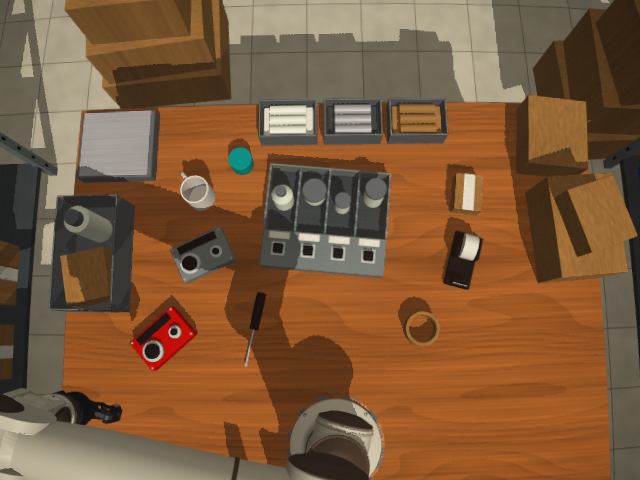

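View pics/side0.png

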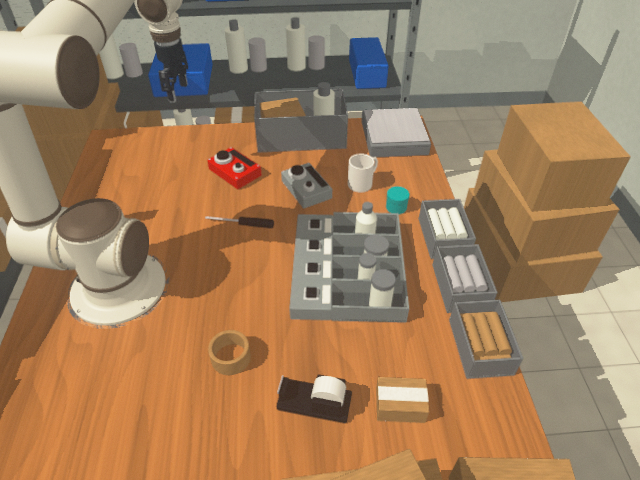

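The top view shows the rack with tabs at about (278,248), (308,251), (338,254) and (368,256). The grey terminal is at (202,255), its wide button at about (190,263) and its small one at (208,251). From left to right the bays look like flask, squat, slim and tall. I'll enlarge both views to confirm.

```bash
sed -i "s/np.array(c\['rotation'\])/cv2.Rodrigues(np.array(c['rotation'],float))[0]/" h.py
python3 - <<'E'
from h import *
t=load('top0')['color'][150:290,160:400,::-1]; s=load('side0')['color'][150:330,270:420,::-1]
t=cv2.resize(t,None,fx=3.3,fy=3.3,interpolation=cv2.INTER_CUBIC); s=cv2.resize(s,None,fx=3.3,fy=3.3,interpolation=cv2.INTER_CUBIC)
print(t.shape,s.shape)
cv2.imwrite('pics/tc.png',t);cv2.imwrite('pics/sc.png',s)
E
```

```text
(462, 792, 3) (594, 495, 3)
```

View pics/tc.png

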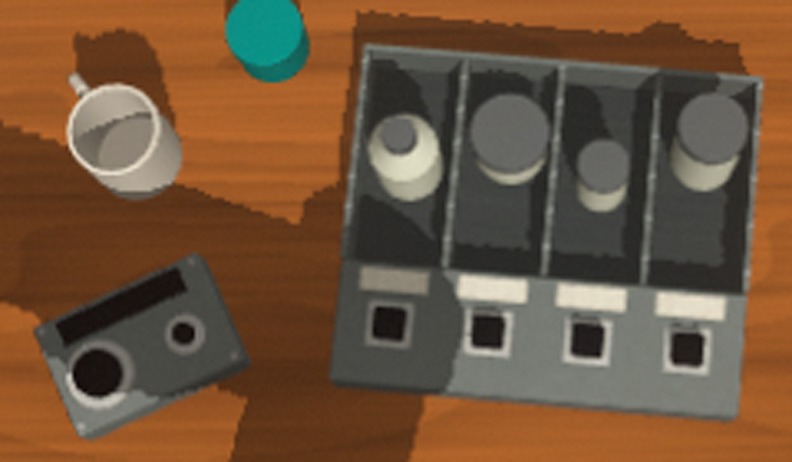

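View pics/sc.png

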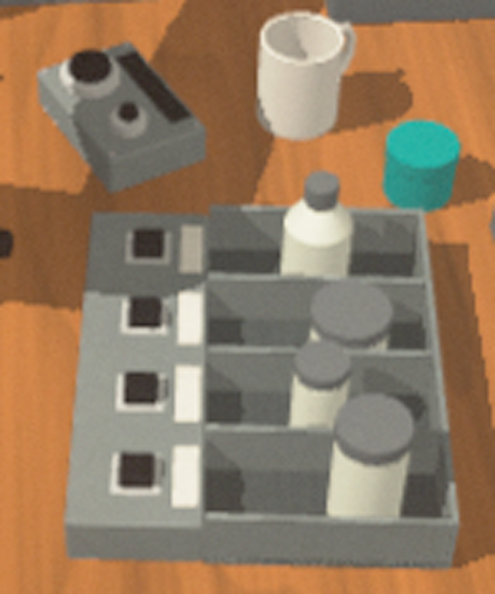

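The squat jar is in bay 1: it has the widest lid and the shortest body. In the crops, tab 1 is at (489,333) in the top view and (145,312) in the side view. The wide button is at (99,373) and (91,68).

```bash
python3 - <<'E'
from h import *
t=load('top0');s=load('side0')
T=lambda x,y:((x+.5)/3.3-.5+160,(y+.5)/3.3-.5+150)
S=lambda x,y:((x+.5)/3.3-.5+270,(y+.5)/3.3-.5+150)
tabs=[((389,323),(149,243)),((489,333),(145,312)),((587,341),(140,388)),((687,349),(135,469))]
W=[]
for a,b in tabs:
    A=px2w(t,T(*a),.057);B=px2w(s,S(*b),.057);print('tab',A,B);W.append((A+B)[:2]/2)
W=np.array(W); m=W.mean(0); d=W[0]-W[3]; print(np.hypot(*d),'yaw',np.degrees(np.arctan2(-d[0],d[1])),'fit tab1',m+d/np.hypot(*d)*.04)
w=px2w(t,T(99,373),.058),px2w(s,S(91,68),.058);q=px2w(t,T(184,333),.058),px2w(s,S(128,112),.058)
print('wide',w,'small',q, np.linalg.norm(w[0]-q[0]))
print('squat',px2w(t,T(509,133),.064),px2w(s,S(351,312),.064))
print('slim',px2w(t,T(603,166),.088),'driver',px2w(t,(258,310),.02),px2w(t,(247,365),.02),'mug',px2w(t,(197,190),.09))
E
```

```text
tab [ 2.03989139 -0.49228973  0.057     ] [0.5192835  0.14153616 0.057     ]
tab [ 2.26918411 -0.53613371  0.057     ] [0.51454207 0.0624168  0.057     ]
tab [ 2.53516924 -0.58422239  0.057     ] [ 0.50928693 -0.01776405  0.057     ]
tab [ 2.86295419 -0.64327267  0.057     ] [ 0.50438563 -0.09616419  0.057     ]
0.4483874637200219 yaw 64.31498160117863 fit tab1 [ 1.43328952 -0.25339978]
wide (array([ 1.54286152, -0.48409826,  0.058     ]), array([0.47067696, 0.37157495, 0.058     ])) small (array([ 1.66756834, -0.45622891,  0.058     ]), array([0.50386893, 0.30930291, 0.058     ])) 0.12778298823459602
squat [ 2.26176944 -0.24997728  0.064     ] [0.67710537 0.05957274 0.064     ]
slim [ 2.47763744 -0.30327245  0.088     ] driver [ 1.98495321 -0.77386913  0.02      ] [ 1.93622571 -1.02037486  0.02      ] mug [ 1.53071263 -0.21956803  0.09      ]
```

Orientations here are roll/pitch/yaw, not rotation vectors, so I'll fix the helper.

```bash
sed -i "s/cv2.Rodrigues(np.array(c\['rotation'\],float))\[0\]/Rot.from_euler('xyz',c['rotation']).as_matrix()/; 1a from scipy.spatial.transform import Rotation as Rot" h.py
cat >> h.py <<'E'
def go(P,yaw=None):
    o=observe(); R=Rot.from_euler('xyz',o['eef_rot']); d=R.inv().apply(np.array(P)-o['tcp_pos'])*1000
    rv=np.zeros(3) if yaw is None else np.degrees((R.inv()*Rot.from_euler('xyz',[np.pi,0,yaw])).as_rotvec())
    print('clock',round(o['clock'],2),'tcp',np.round(o['tcp_pos'],4),'move mm',d.round(1),'deg',rv.round(1))
E
cat > m.py <<'E'
from h import *
t=load('top0');s=load('side0')
T=lambda x,y:((x+.5)/3.3-.5+160,(y+.5)/3.3-.5+150)
S=lambda x,y:((x+.5)/3.3-.5+270,(y+.5)/3.3-.5+150)
tabs=[((389,323),(149,243)),((489,333),(145,312)),((587,341),(140,388)),((687,349),(135,469))]
W=[]
for a,b in tabs:
    A=px2w(t,T(*a),.057);B=px2w(s,S(*b),.057);print('tab',A,B);W.append((A+B)[:2]/2)
W=np.array(W); m=W.mean(0); d=W[0]-W[3]; print(np.hypot(*d),'yaw',np.degrees(np.arctan2(-d[0],d[1])),'fit tab1',m+d/np.hypot(*d)*.04)
w=px2w(t,T(99,373),.058),px2w(s,S(91,68),.058);q=px2w(t,T(184,333),.058),px2w(s,S(128,112),.058)
print('wide',w,'small',q, np.linalg.norm(w[0]-q[0]))
print('squat',px2w(t,T(509,133),.064),px2w(s,S(351,312),.064))
print('slim',px2w(t,T(603,166),.088),'driver',px2w(t,(258,310),.02),px2w(t,(247,365),.02),'mug',px2w(t,(197,190),.09))
E
python3 m.py; python3 -c "
from h import *
go([.512,.062,.13],np.pi-.06)"
```

```text
tab [0.51452663 0.14499689 0.057     ] [0.51676979 0.14013404 0.057     ]
tab [0.50542531 0.06514657 0.057     ] [0.50852372 0.06150355 0.057     ]
tab [ 0.49795838 -0.01277932  0.057     ] [ 0.49971674 -0.01816537  0.057     ]
tab [ 0.49044797 -0.09217621  0.057     ] [ 0.49133854 -0.09611123  0.057     ]
0.23800009279926604 yaw -5.970269430533724 fit tab1 [0.50724888 0.06385166]
wide (array([0.47668719, 0.37837543, 0.058     ]), array([0.47867931, 0.37539651, 0.058     ])) small (array([0.50831964, 0.30994554, 0.058     ]), array([0.50898341, 0.30946422, 0.058     ])) 0.0753874148085115
squat [0.66781181 0.04764481 0.064     ] [0.66902942 0.04367893 0.064     ]
slim [ 0.63320118 -0.02718564  0.088     ] driver [0.3527508  0.20041185 0.02      ] [0.20855653 0.22898059 0.02      ] mug [0.66610638 0.35668883 0.09      ]
clock 0.1 tcp [0.1364 0.5326 0.2307] move mm [-480.6 -362.6  101.1] deg [ -0.1  -0.  -10.9]
```

The measurements agree: tab spacing is 238/3 ≈ 79 mm, the buttons are 75 mm apart, and the rack yaw is -6°. The squat jar is in bay 1. Tab 1 is at (0.507, 0.064) and the wide button at (0.478, 0.377). Next I'll shut the gripper and travel high.

Call:
jog_arm(
  motion=[
    [-48,-36,0,0,0,-2,0],
    [-96,-72,0,0,0,-4,0],
    [-144,-108,0,0,0,-6,0],
    [-192,-144,0,0,0,-8,0],
    [-240,-180,0,0,0,-8.4,0],
  ],
)

```text
clock: 0.72
tcp_pos: [0.325, 0.297, 0.2307]
eef_rot: [-3.14, -0.0, 3.038]
contact_force: [0.6, 0.5, 0.2]
gripper_width: 0.001
```

```bash
python3 -c "
from h import *
go([.507,.064,.12],np.pi-.104)"
```

```text
clock 0.72 tcp [0.325  0.297  0.2307] move mm [-205.  -212.9  110.9] deg [-0.1 -0.   0. ]
```

Call:
jog_arm(
  motion=[
    [-45,-47,10,0,0,0,0],
    [-90,-94,30,0,0,0,0],
    [-135,-141,60,0,0,0,0],
    [-180,-188,90,0,0,0,0],
    [-205,-213,111,0,0,0,0],
  ],
)

```text
clock: 1.35
tcp_pos: [0.5038, 0.0671, 0.1226]
eef_rot: [-3.141, 0.0, 3.038]
contact_force: [1.0, 1.0, 0.4]
gripper_width: -0.001
```

```bash
python3 -c "
from h import *
go([.507,.064,.065],np.pi-.104)"
```

```text
clock 1.35 tcp [0.5038 0.0671 0.1226] move mm [-3.4 -2.7 57.6] deg [-0.1  0.   0. ]
```

Lower to 65 mm (8 mm above the tab) and check with the cameras.

Call:
jog_arm(
  motion=[
    [-2,-2,15,0,0,0,0],
    [-3,-3,35,0,0,0,0],
    [-3,-3,50,0,0,0,0],
    [-3,-3,57,0,0,0,0],
    [-3,-3,57,0,0,0,0],
  ],
)

```text
clock: 1.98
tcp_pos: [0.5063, 0.0642, 0.0656]
eef_rot: [-3.141, 0.0, 3.039]
contact_force: [-0.3, 0.3, 0.1]
gripper_width: 0.003
```

```bash
python3 - <<'E'
from h import *
go([.507,.064,.059])
s=snap('side','s1')
c=cv2.resize(s['color'][200:320,270:430,::-1],None,fx=4,fy=4,interpolation=cv2.INTER_CUBIC)
cv2.imwrite('pics/s1c.png',c)
print(w2px(s,[observe()['tcp_pos']]))
E
```

```text
clock 1.98 tcp [0.5063 0.0642 0.0656] move mm [-0.8 -0.1  6.6] deg [0. 0. 0.]
[[312.7565959  241.06595798]]
```

View pics/s1c.png

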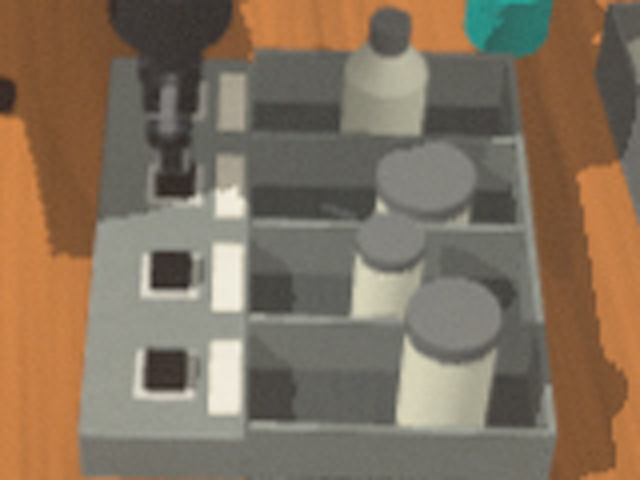

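The fingertips are over tab 1, at about (172,170) in the crop. Now I'll press gently.

Call:
jog_arm(
  motion=[
    [-1,0,4,0,0,0,0],
    [-1,0,7,0,0,0,0],
    [-1,0,9,0,0,0,0],
    [-1,0,11,0,0,0,0],
    [-1,0,13,0,0,0,0],
  ],
)

```text
clock: 2.65
tcp_pos: [0.5076, 0.0641, 0.0533]
eef_rot: [-3.141, 0.001, 3.039]
contact_force: [-1.6, 0.2, 2.9]
gripper_width: -0.001
```

Contact at 3 N, so the tab is moving. I'll continue.

Call:
jog_arm(
  motion=[
    [0,0,2,0,0,0,0],
    [0,0,3,0,0,0,0],
    [0,0,4,0,0,0,0],
    [0,0,5,0,0,0,0],
    [0,0,5.5,0,0,0,0],
  ],
)

```text
clock: 3.28
tcp_pos: [0.5076, 0.0641, 0.0477]
eef_rot: [-3.141, 0.001, 3.039]
contact_force: [-1.4, 0.3, 3.8]
gripper_width: 0.001
```

Call:
jog_arm(
  motion=[
    [0,0,0.4,0,0,0,0],
    [0,0,0.7,0,0,0,0],
    [0,0,1,0,0,0,0],
    [0,0,1,0,0,0,0],
    [0,0,1,0,0,0,0],
  ],
)

```text
clock: 3.9
tcp_pos: [0.5076, 0.0641, 0.047]
eef_rot: [-3.141, 0.001, 3.039]
contact_force: [-2.3, 0.7, 6.4]
gripper_width: -0.0
```

The force rose to 6.4 N at z = 47.0 mm, so the tab is at its end stop. Retract straight up.

Call:
jog_arm(
  motion=[
    [0,0,-5,0,0,0,0],
    [0,0,-20,0,0,0,0],
    [0,0,-50,0,0,0,0],
    [0,0,-80,0,0,0,0],
    [0,0,-90,0,0,0,0],
  ],
)

```text
clock: 4.53
tcp_pos: [0.5085, 0.0642, 0.1395]
eef_rot: [3.142, 0.005, 3.039]
contact_force: [0.4, -0.2, -1.3]
gripper_width: 0.004
```

```bash
python3 - <<'E'
from h import *
go([.4775,.377,.12])
E
```

```text
clock 4.53 tcp [0.5085 0.0642 0.1395] move mm [ 63.1 307.9  19.2] deg [0. 0. 0.]
```

Call:
jog_arm(
  motion=[
    [12,60,0,0,0,0,0],
    [25,120,0,0,0,0,0],
    [38,180,0,0,0,0,0],
    [50,240,0,0,0,0,0],
    [63,300,0,0,0,0,0],
  ],
)

```text
clock: 5.15
tcp_pos: [0.4761, 0.371, 0.1387]
eef_rot: [-3.141, 0.004, 3.039]
contact_force: [1.0, 0.7, 0.6]
gripper_width: -0.001
```

```bash
python3 - <<'E'
from h import *
go([.4775,.377,.068],np.pi-.104)
s=snap('side','s2');c=s['color'][200:320,270:430,::-1]
cv2.imwrite('pics/s2c.png',cv2.resize(c,None,fx=4,fy=4,interpolation=cv2.INTER_CUBIC))
E
```

```text
clock 5.15 tcp [0.4761 0.371  0.1387] move mm [-0.5  6.1 70.7] deg [-0.   0.3  0.1]
```

View pics/s2c.png

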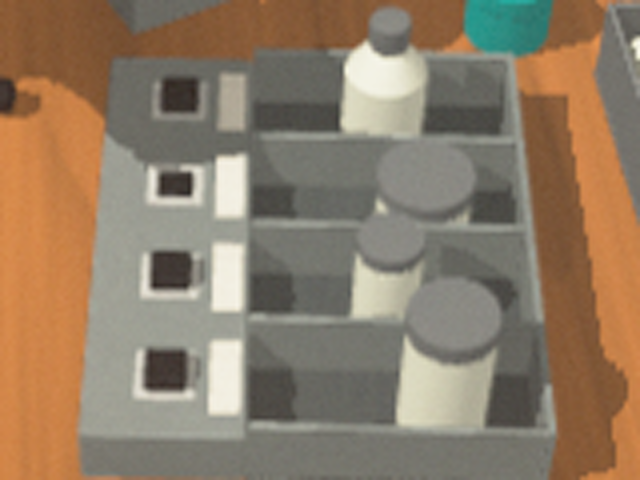

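Tab 1, at (175,184), is clearly flush, while the other three stand up and the jars have not moved. On to the wide button.

Call:
jog_arm(
  motion=[
    [0,5,10,0,0,0,0],
    [0,6,30,0,0,0,0],
    [0,6,50,0,0,0,0],
    [0,6,65,0,0,0,0],
    [0,6,70,0,0,0,0],
  ],
)

```text
clock: 5.82
tcp_pos: [0.4753, 0.3821, 0.0664]
eef_rot: [3.141, 0.002, 3.041]
contact_force: [-0.7, 0.3, -0.2]
gripper_width: 0.001
```

```bash
python3 - <<'E'
from h import *
go([.4775,.377,.053])
s=snap('side','s3');c=s['color'][120:240,240:400,::-1]
cv2.imwrite('pics/s3c.png',cv2.resize(c,None,fx=4,fy=4,interpolation=cv2.INTER_CUBIC))
E
```

```text
clock 5.83 tcp [0.4753 0.3821 0.0664] move mm [-2.7 -4.9 13.4] deg [0. 0. 0.]
```

View pics/s3c.png

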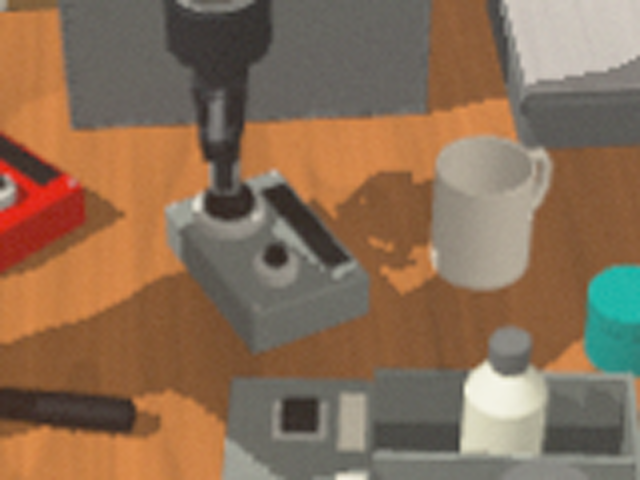

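The fingertips are over the wide button, at about (228,195). I'll centre them and press to z ≈ 52.8 mm.

Call:
jog_arm(
  motion=[
    [-3,-5,2,0,0,0,0],
    [-3,-5,5,0,0,0,0],
    [-3,-5,8,0,0,0,0],
    [-3,-5,10,0,0,0,0],
    [-3,-5,11.5,0,0,0,0],
  ],
)

```text
clock: 6.5
tcp_pos: [0.4783, 0.377, 0.0559]
eef_rot: [3.14, 0.004, 3.041]
contact_force: [-1.1, -5.5, 15.6]
gripper_width: 0.002
```

The force, 15.6 N, is higher than the spring should give, so I'll stop and check before pressing further.

```bash
python3 - <<'E'
from h import *
o=observe();print(o['contact_force'],o['ft_torque'],o['tcp_pos'])
s=snap('side','s4');t=snap('top','t4');print(observe()['contact_force'])
A=cv2.resize(s['color'][145:205,270:340,::-1],None,fx=5.5,fy=8,interpolation=cv2.INTER_CUBIC)
B=cv2.resize(t['color'][220:290,160:240,::-1],None,fx=5,fy=480/70,interpolation=cv2.INTER_CUBIC)
A=cv2.resize(s['color'][145:205,270:330,::-1],(400,400),interpolation=cv2.INTER_CUBIC)
B=cv2.resize(t['color'][220:280,170:230,::-1],(400,400),interpolation=cv2.INTER_CUBIC)
cv2.imwrite('pics/c4.png',np.hstack([A,B]))
print(w2px(s,[o['tcp_pos']]),w2px(t,[o['tcp_pos']]))
E
```

```text
[-1.093047   -5.49081474 15.56362576] [-1.23094213  0.28800828  0.01838424] [0.47830783 0.37704979 0.05591086]
[ 1.43993079 -4.36648472  8.1799002 ]
[[297.1020808  170.47817075]] [[190.36305358 262.17070109]]
```

View pics/c4.png

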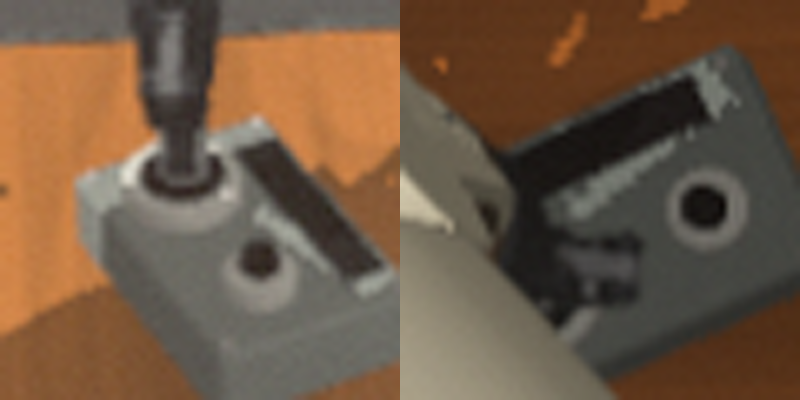

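The fingers are centred on the button, and the force fell to 8 N on holding, so it was a contact transient. I'll let it settle.

Call:
jog_arm(
  motion=[
    [0,0,0.3,0,0,0,0],
    [0,0,0.3,0,0,0,0],
    [0,0,0.5,0,0,0,0],
    [0,0,0.5,0,0,0,0],
    [0,0,0.5,0,0,0,0],
  ],
)

```text
clock: 7.22
tcp_pos: [0.4783, 0.377, 0.0561]
eef_rot: [3.14, 0.004, 3.041]
contact_force: [-0.2, -4.5, 7.5]
gripper_width: 0.001
```

The tool is blocked at about 56 mm with 7.5 N, so it is probably the button's collar catching the 29 x 22 mm tip, whose diagonal is 36 mm. I'll lift and tilt about 20° so that only one finger edge enters the ring.

Call:
jog_arm(
  motion=[
    [0,0,-7,0,0,0,0],
    [0,-3,-15,5,0,0,0],
    [0,-7,-15,13,0,0,0],
    [0,-11,-15,20,0,0,0],
    [0,-11,-15,20,0,0,0],
  ],
)

```text
clock: 7.85
tcp_pos: [0.4764, 0.3672, 0.0685]
eef_rot: [-2.792, 0.001, 3.043]
contact_force: [1.2, 1.1, -1.0]
gripper_width: 0.002
```

```bash
python3 - <<'E'
from h import *
o=observe();print(o['contact_force'],o['tcp_pos'],o['eef_rot'])
s=snap('side','s5');t=snap('top','t5')
A=cv2.resize(s['color'][145:205,270:330,::-1],(400,400),interpolation=cv2.INTER_CUBIC)
B=cv2.resize(t['color'][220:280,170:230,::-1],(400,400),interpolation=cv2.INTER_CUBIC)
cv2.imwrite('pics/c5.png',np.hstack([A,B]))
R=Rot.from_euler('xyz',o['eef_rot']); print('world down in tool',R.inv().apply([0,0,-1]).round(3))
print('corner',o['tcp_pos']+R.apply([0,.0145,0]))
E
```

```text
[ 1.20387672  1.0880944  -0.95931452] [0.47636034 0.36723491 0.06849467] [-2.79175517e+00  8.16880503e-04  3.04314646e+00]
world down in tool [0.001 0.343 0.939]
corner [0.47770322 0.38079027 0.06352487]
```

View pics/c5.png

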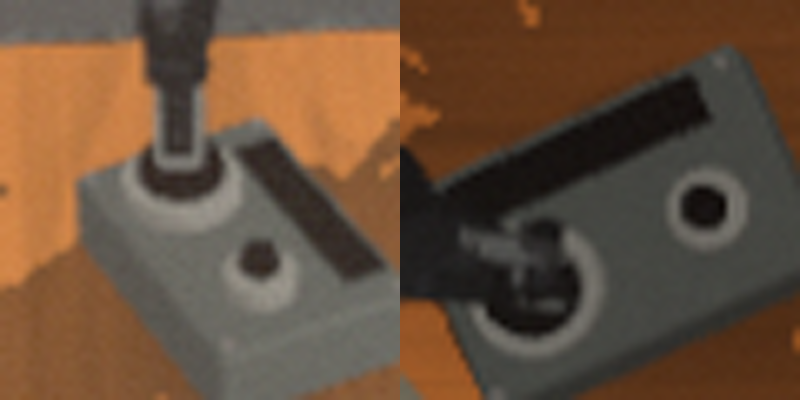

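The button and collar are clearly visible, and the lower finger edge is over the button. I'll press down along world z in small steps.

Call:
jog_arm(
  motion=[
    [0,-2.1,2.9,0,0,0,0],
    [0,-1.4,4.8,0,0,0,0],
    [0,-1,5.7,0,0,0,0],
    [0,-0.7,6.6,0,0,0,0],
    [0,-0.4,7.6,0,0,0,0],
  ],
)

```text
clock: 8.57
tcp_pos: [0.4767, 0.3635, 0.0635]
eef_rot: [-2.796, 0.003, 3.042]
contact_force: [0.3, -0.5, 2.8]
gripper_width: 0.003
```

```bash
python3 - <<'E'
from h import *
o=observe();R=Rot.from_euler('xyz',o['eef_rot'])
print('corner',o['tcp_pos']+R.apply([0,.0145,0]),o['contact_force'])
E
```

```text
corner [0.47812156 0.37711876 0.05862866] [ 0.28137046 -0.47598226  2.78039365]
```

Call:
jog_arm(
  motion=[
    [0,0.7,1.9,0,0,0,0],
    [0,1,2.8,0,0,0,0],
    [0,1,2.8,0,0,0,0],
    [0,1.2,3.3,0,0,0,0],
    [0,1.2,3.3,0,0,0,0],
  ],
)

```text
clock: 9.2
tcp_pos: [0.4768, 0.3635, 0.0601]
eef_rot: [-2.796, 0.003, 3.042]
contact_force: [-0.1, -1.0, 2.9]
gripper_width: 0.0
```

```bash
python3 - <<'E'
from h import *
o=observe();R=Rot.from_euler('xyz',o['eef_rot'])
print('corner',o['tcp_pos']+R.apply([0,.0145,0]),o['contact_force'])
E
```

```text
corner [0.4781697  0.377112   0.05518125] [-0.07562328 -0.9766988   2.8569197 ]
```

The force now tracks the spring, with about 2.5 to 3 mm of travel. Another 3 mm.

Call:
jog_arm(
  motion=[
    [0,0.4,1,0,0,0,0],
    [0,0.7,1.9,0,0,0,0],
    [0,1,2.8,0,0,0,0],
    [0,1.1,3.1,0,0,0,0],
    [0,1.1,3.1,0,0,0,0],
  ],
)

```text
clock: 9.82
tcp_pos: [0.4769, 0.3636, 0.0577]
eef_rot: [-2.797, 0.004, 3.042]
contact_force: [-1.8, -0.4, 10.9]
gripper_width: 0.005
```

The force is above the 5 N full-travel value, which fits the end stop. A picture before releasing will confirm it.

```bash
python3 - <<'E'
from h import *
s=snap('side','s6');t=snap('top','t6');print(observe()['contact_force'])
A=cv2.resize(s['color'][145:205,270:330,::-1],(400,400),interpolation=cv2.INTER_CUBIC)
B=cv2.resize(t['color'][220:280,170:230,::-1],(400,400),interpolation=cv2.INTER_CUBIC)
cv2.imwrite('pics/c6.png',np.hstack([A,B]))
E
```

```text
[-1.54043924 -0.94257181 10.31139989]
```

View pics/c6.png

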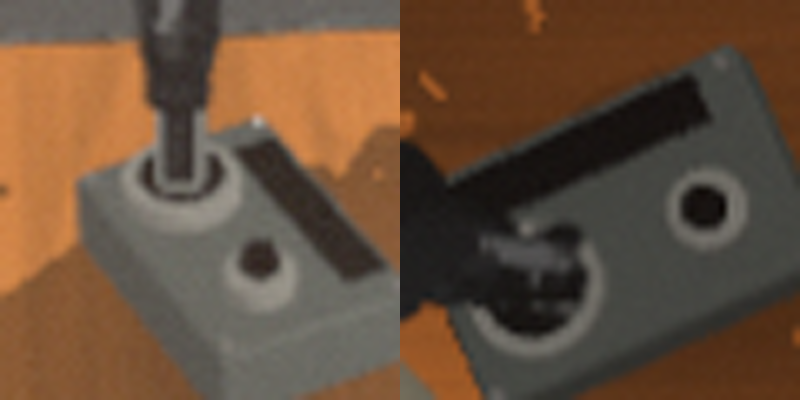

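The button, at about (182,175), has sunk inside its ring and the finger edge is in the ring without touching it. Now I'll release straight up.

Call:
jog_arm(
  motion=[
    [0,-1.7,-4.7,0,0,0,0],
    [0,-5,-14,0,0,0,0],
    [0,-12,-33,0,0,0,0],
    [0,-24,-66,0,0,0,0],
    [0,-34,-94,0,0,0,0],
  ],
)

```text
clock: 10.55
tcp_pos: [0.4765, 0.3635, 0.16]
eef_rot: [-2.797, 0.005, 3.042]
contact_force: [0.8, 0.4, 0.5]
gripper_width: -0.002
```

Call:
jog_arm(
  motion=[
    [30,0,-10,0,0,0,0],
    [70,0,-20,0,0,0,0],
    [110,0,-30,0,0,0,0],
    [130,0,-30,0,0,0,0],
    [130,0,-30,0,0,0,0],
  ],
)

```text
clock: 11.18
tcp_pos: [0.3474, 0.3869, 0.1883]
eef_rot: [-2.798, 0.005, 3.043]
contact_force: [1.6, 0.3, -0.5]
gripper_width: 0.002
```

```bash
python3 - <<'E'
from h import *
s=snap('side','s7');t=snap('top','t7');o=observe();print(o['clock'],o['tcp_pos'],o['contact_force'])
A=cv2.resize(s['color'][145:325,260:420,::-1],(400,450),interpolation=cv2.INTER_CUBIC)
B=cv2.resize(t['color'][150:330,160:320,::-1],(400,450),interpolation=cv2.INTER_CUBIC)
cv2.imwrite('pics/c7.png',np.hstack([A,B]))
E
```

```text
11.275 [0.34862195 0.38644952 0.18764223] [-0.13438331 -0.39464835  0.26784346]
```

View pics/c7.png

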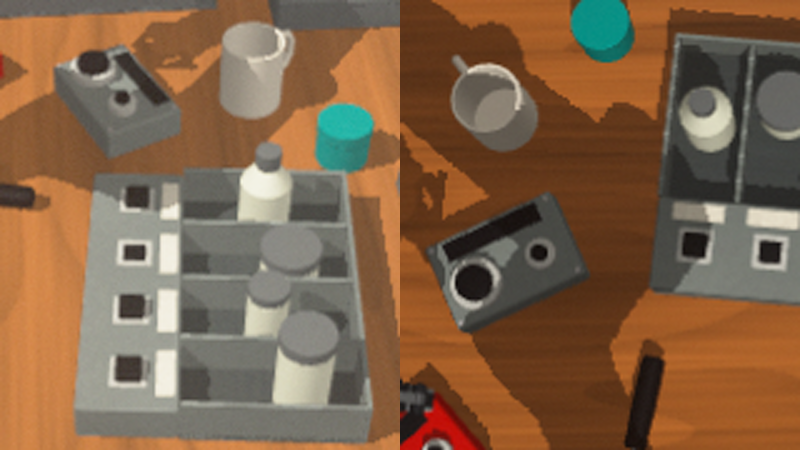

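Tab 1, at (134,252), is flush and the other tabs are up. Both buttons, at (95,63) and (122,98), are up, nothing has moved, and the arm is clear of the scene.

```bash
python3 -c "
from h import *
print(r.hand_in())"
```

```text
the job is handed in; nothing more can be done
None
```

I pressed the squat jar's tab (bay 1, second from the left) fully down, then pressed and released the wide button, and handed the job in at about 11.3 s. No verdict is reported.

- **Tab:** it met its end stop with the fingertips at 47.0 mm and 6.4 N, and it still looked flush in the last pictures.
- **Wide button, first try:** the upright fingertips stopped at about 56 mm, with a peak of about 16 N. The likely cause is the button's collar. The button may have been pressed about 2 mm then, after the tab was already down.
- **Wide button, second try:** with the tool tilted about 20°, the button went down to what looked like its end stop, at about 11 N. A picture showed it sunk in its ring before I released it.
- **Last pictures:** the other three tabs and both buttons are up. The containers, mug and screwdriver look unmoved. The arm is clear, with contact force about 0 N.
- **Not checked at the end:** the roll and carton were outside the final crops, though the arm never went near them. I judged joint travel from heights, forces and pictures, because the joints cannot be read directly.

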